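# Hang the bailed beaker on the drying stand

### The job

Hang the rinsed dipping beaker up to dry: of the two steel beakers, take the one with the swing handle, raise its handle from lying flat to upright, lift the beaker by it and hook the handle's crossbar over both prongs of the stand's twin hook. Let go so that the beaker hangs there still, clear of the bench. Keep the beaker upright all the way and leave the plain beaker where it is.

Things in the scene. Friction and masses are not known exactly. Their poses are not given: they have to be found in the camera images.
- bail_beaker: Steel beaker with swing bail, 0.36 kg: rim 85 mm wide, 108 tall. Origin: centre of underside, z up. Bail hinge: along its y axis, 110 mm above the origin. Bail: U of 5 mm wire, 98 wide, crossbar parallel to y, 95 mm from the hinge. At the start it lies level at a stop, crossbar on the -x side, 52 mm outside the rim; it swings freely up (crossbar then 205 mm above origin) and falls back if let go.
- bail_grip (a point): Centre of the bail's crossbar; y runs along the crossbar. Here a grey sleeve, 14 mm thick, 26 long, turns freely on the wire, so a firm pinch on it lets the bail swing; beside it the wire is bare for 28 mm each way. At the start 110 mm above the bench.
- hook_seat (a point): Where the crossbar's centre lies when well hung: midway between the stand's two prongs, 245 mm above the bench; crossbar along this frame's y. z up; -x is where the prongs point (roughly to the robot). Prongs: level rods 7 mm thick, 47 mm free between them, tops at 242 mm; each ends in an upturned tip 33 mm out on the -x side, top at 265 mm.
- stand: Fixed metal stand with the twin hook. Origin: under its post, on the bench; axes as hook_seat's, which lies 85 mm from the post's axis towards -x. Post 16 mm thick, clamp head 72 mm wide and 26 deep, top at 249 mm; base plate 130 mm wide, 15 high, from 68 mm before the post to 38 behind.
- plain_beaker: A like steel beaker without handle or ears, 85 mm wide, 108 tall, to be left alone. Origin: centre of its underside.
Mind the look-alikes: they are no part of the job. Leave any brown look-alike of the bail_beaker alone.

How it is judged (in metres and radians):
On the way:
1. the bail is raised upright over the beaker (crossbar at least 190 mm above the beaker's underside) (z of bail_grip in the frame of bail_beaker above 0.19 m), for 0.1 s.
At the end, for the whole second after the job is handed in: The beaker hangs by its bail, the crossbar resting across both prongs between the tips and the post (height within 10 mm of the seat, sideways within 20 mm of the middle), the beaker clear of the bench by more than 20 mm, upright within 11 degrees, nearly still (slower than 60 mm/s) (x of bail_grip in the frame of hook_seat between -0.032 and 0.075 m and y of bail_grip in the frame of hook_seat between -0.02 and 0.02 m and z of bail_grip in the frame of hook_seat between -0.01 and 0.01 m and height (world z) of bail_beaker above 0.02 m and angle between bail_beaker's own z axis and vertical below 0.2 rad and linear speed of bail_beaker below 0.06 m/s); the robot touches nothing.
It fails at once if the bailed beaker is tipped by more than 40 degrees (angle between bail_beaker's own z axis and vertical above 0.7 rad).
It fails at once if the plain beaker is moved by more than 30 mm (distance of plain_beaker from where it was at the start of the episode above 0.03 m).
It also fails if it takes over 58 s, if anything falls off the work surface, if the arm or the gripper's body presses on something with over 40 N, if the wrist force passes 120 N, or if a joint passes its speed limit or range.

### The arm

A 6-joint arm with a two-finger parallel gripper is mounted at the origin on a cart in front of the work surface, level with it; the furniture and walls round the work are solid. World frame = base frame: x ahead of the robot, y to its left, z up, the work surface at z = 0. Lengths are in mm, angles in rad, forces in N, time in s.
With the tool pointing down it reaches from about 350 to 950 mm from the base axis. Payload 17.4 kg.
Tool frame: the origin (TCP) lies between the finger pads; the fingertips stand 19 mm ahead of it and the grasp point (between the pads) is the TCP; z points along the fingers, y is the line along which they close (so a half turn about z gives the same grasp; the last joint's range is limited). The gripper opens to 93 mm and grips with 3 to 60 N. Pads are 15 mm wide; open, the fingers measure 128 mm over their backs; the gripper's body (75 mm by 188 mm) begins 65 mm behind the grasp point.
Start: joints at [-1.199, 0.116, 1.442, -0, 1.584, -0.038], TCP at [268.929, -619.12, 237.646] pointing down, gripper open.
Joint ranges: [-2.83, 2.83], [-0.83, 2.19], [0.07, 2.5], [-1.14, 4.28], [0.01, 3], [-2.97, 2.97]. Speed limits (rad/s): [1.89, 1.89, 2.22, 3.14, 3.14, 3.14].

### API

Orientations are given as a rotation vector (axis times angle).
In Python, from rig import env, optics gives the robot as it stands. The module is installed in compiled form; this text tells all that it offers.
- The arm moves only by the tool apply_moves, never from a script. Its arguments are lists of equal length, an entry for each row: "rot": the turn, a rotation vector about the tool's x, y, z in degrees, a list of three; "travel": the shift along the tool's x, y, z in m, a list of three; "gripper": the closure, from 0 (fully open) to 1 (shut). In form: {"rot": [[wx, wy, wz], ...], "travel": [[dx, dy, dz], ...], "gripper": [gripper, ...]}. A call has 1 to 12 rows; each row is the pose to reach, as a shift and turn from the pose commanded when the call began, along the tool's axes at that moment; what a row does not reach only later rows make up. A row lasts 1/10 s, in which the tool goes at most 50 mm and 8.59 degrees, less where a joint would pass 70% of its speed; a pose out of reach is approached as far as the arm can. A call with a gripper value outside its range is refused whole. The fingers move at their own pace and stop on an object; the grip force is fixed at half the most. Time passes only in rows, so rows that repeat a pose let the fingers close. It gives the time, the measured TCP pose, the force, the opening and the grip force at its end, in the units of the state.
- env.get_state(): the state, without advancing time (a new reading comes with each control period).
- optics.get_image(name): name is "scene" or "top" or "wrist"; returns the picture (480x640x3 uint8, red, green, blue); there is no depth.
- optics.get_calibration(name): a dict with "mtx" (3x3 intrinsics, pixels), "R" (3x3) and "t" (3): a world point X has camera coordinates R X + t. Camera axes: x right, y down, z forward; pixel columns grow to the right and rows downward; lengths in mm; the calibration is good to about 2 mm. A picture is of the moment at which its call begins: read the wrist's pose just before it. get_calibration takes no time and is no camera call; for the wrist camera it gives the pose at the moment of the call.
- env.finish_job(): hands the job in; it is judged then, once.
The state is a dict: "time": time; "joints": joint angles; "qvel": joint speeds; "joint_torque": joint torques, N m; "tcp_pos": TCP position; "tool_rot": TCP orientation; "force": force on the tool from outside, world axes, zero at the start; "ft_torque": the same for the moment, N m; "finger_gap": opening from 0.0 (shut) to 1.0 (fully open); "finger_force": force on a finger pad.
Only numpy, scipy, OpenCV 4.12 (cv2) and the standard library are available. Lean on these libraries where they do the work, as an engineer would, in place of code of your own. Each camera call takes 0.05 s, during which the arm holds its last target. There are 200 camera calls.

## Working session

There is one attempt and no reset: what is moved stays moved. The work goes in short steps, Python scripts to look and compute and a tool call to move; the robot and the scene stay as the last step left them, time stands still between calls to the robot, and variables do not carry over. Pictures are saved under pics/ and viewed, at most 10 in all, crops included, and the job is handed in when it is done.

Besides the shell and the picture viewer there is one more tool, called after "Call:" as name(argument=value, ...), one argument or row to a line, values as JSON. apply_moves: Moves the arm, as the interface text tells. Its arguments: {"type":"object","properties":{"rot":{"type":"array","items":{"type":"array","items":{"type":"number"}}},"travel":{"type":"array","items":{"type":"array","items":{"type":"number"}}},"gripper":{"type":"array","items":{"type":"number"}}},"required":["rot","travel","gripper"]}

```bash
mkdir -p pics; python3 - <<'E'
from rig import env,optics
import cv2,numpy as np
s=env.get_state();print({k:np.round(v,3).tolist() for k,v in s.items()})
for n in("scene","top","wrist"):
    c=optics.get_calibration(n);print(n,{k:np.round(v,3).tolist() for k,v in c.items()})
    cv2.imwrite(f"pics/{n}0.png",optics.get_image(n)[:,:,::-1])
E
```

```text
{'time': 0.0, 'joints': [-1.199, 0.116, 1.442, 0.0, 1.584, -0.038], 'qvel': [0.0, 0.0, 0.001, -0.0, -0.002, -0.001], 'joint_torque': [-0.0, -72.125, -62.261, 0.078, 0.024, -0.0], 'tcp_pos': [268.869, -618.945, 236.906], 'tool_rot': [-3.075, -0.639, 0.0], 'force': [-1.194, 0.071, -0.158], 'ft_torque': [-0.002, 0.038, 0.009], 'finger_force': 0.0, 'finger_gap': 0.998}
scene {'mtx': [[456.194, 0.0, 316.371], [0.0, 456.194, 239.055], [0.0, 0.0, 1.0]], 'R': [[-0.705, -0.709, 0.018], [-0.458, 0.436, -0.775], [0.542, -0.554, -0.632]], 't': [363.547, 384.285, 652.482]}
top {'mtx': [[474.712, 0.0, 315.998], [0.0, 474.712, 240.598], [0.0, 0.0, 1.0]], 'R': [[0.016, -0.999, 0.03], [-0.989, -0.02, -0.146], [0.146, -0.027, -0.989]], 't': [-24.454, 528.504, 1161.911]}
wrist {'mtx': [[350.75, 0.0, 314.65], [0.0, 350.75, 243.54], [0.0, 0.0, 1.0]], 'R': [[0.399, -0.917, -0.001], [-0.887, -0.387, 0.252], [-0.231, -0.1, -0.968]], 't': [-676.064, -29.364, 388.74]}
```

View pics/scene0.png

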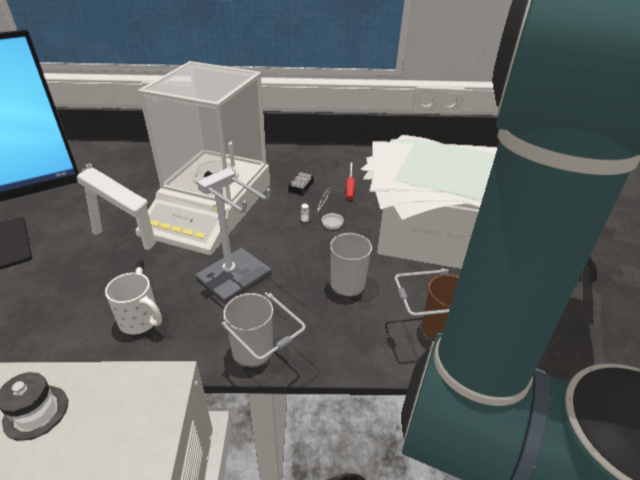

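View pics/top0.png

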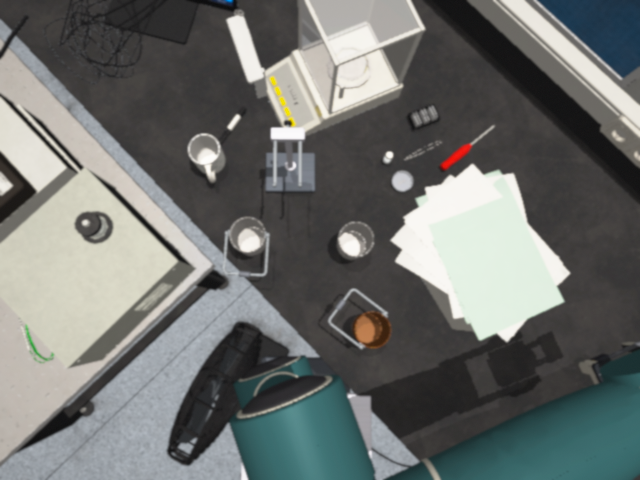

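Candidates: the steel beaker with a bail is at top (248,238) / scene (250,330). The plain steel beaker is at top (355,242) / scene (350,265), and the brown bailed look-alike is at top (370,328) / scene (440,308). I choose the first: it is steel, has a bail, and its crossbar is near top (247,275). The stand's base is at top (290,172), with its prongs pointing down the image, towards the robot. Next is a close crop to check this.

```bash
cat > h.py <<'E'
import numpy as np
from rig import optics
def ray(n,uv,c=None):
    c=c or optics.get_calibration(n);R=np.array(c["R"]);t=np.array(c["t"])
    d=R.T@np.linalg.inv(c["mtx"])@np.array([*uv,1.]);return -R.T@t,d
def plane(n,uv,z,c=None):
    o,d=ray(n,uv,c);return o+d*(z-o[2])/d[2]
def tri(a,b):
    (o,d),(p,e)=ray(*a),ray(*b)
    k=np.linalg.lstsq(np.c_[d,-e],p-o,rcond=None)[0];A=o+d*k[0];B=p+e*k[1]
    return (A+B)/2,np.linalg.norm(A-B)
E
python3 - <<'E'
import cv2,numpy as np
a=cv2.imread("pics/top0.png")[115:295,205:325]
b=cv2.imread("pics/scene0.png")[135:375,185:315]
a=cv2.resize(a,None,fx=3.3,fy=3.3,interpolation=3);b=cv2.resize(b,None,fx=2.475,fy=2.475,interpolation=3)
h=min(len(a),len(b));cv2.imwrite("pics/crop0.png",np.hstack([a[:h],b[:h]]))
E
```

```text
(no output)
```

View pics/crop0.png

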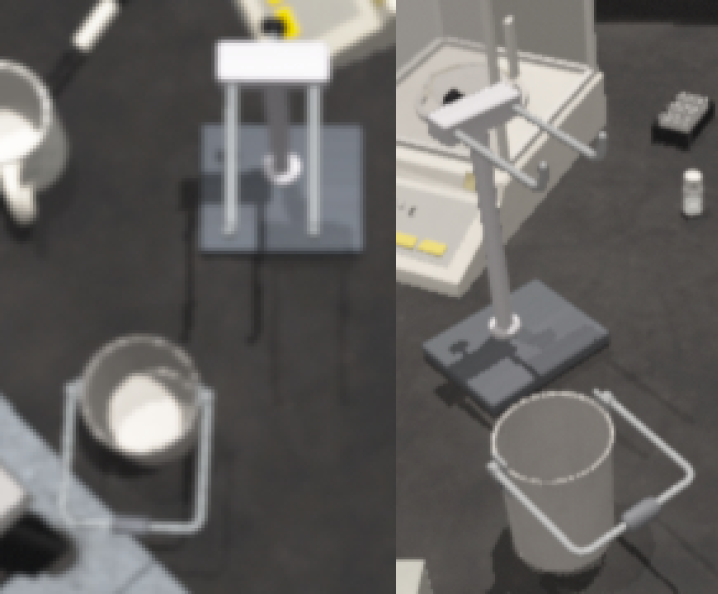

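The crop confirms a steel beaker with a grey sleeve at top (245,274) / scene (284,342). Crossbar corners are at top (224,273) and (266.5,274), and hinge ears at (226.5,232) and (268,235). The prong tips are at top (274.7,186) and (300,186), and they leave the clamp head at (274.7,140) and (300,140).

```bash
python3 - <<'E'
from h import *
np.set_printoptions(precision=1,suppress=True)
for k,uv,z in [("sleeve",(245,273.8),110),("cL",(224.1,273.2),110),("cR",(266.5,274.4),110),("hL",(226.5,232.3),110),("hR",(268,234.7),110),("rim",(247.7,235.6),108),("tipL",(274.7,186.2),262),("tipR",(300.2,186.2),262),("pL",(274.7,140.2),240),("pR",(300.2,140.2),240),("plain rim",(355.5,241),108),("postfoot",(290.5,165),15)]: print(k,plane("top",uv,z))
print(tri(("top",(245,273.8)),("scene",(284.4,342.3))))
print(tri(("top",(274.7,186.2)),("scene",(243.6,202.5))),tri(("top",(300.2,186.2)),("scene",(267.8,189.5))))
E
```

```text
sleeve [436.3 152.4 110. ]
cL [436.8 201.2 110. ]
cR [435.8 102.1 110. ]
hL [533.9 199.9 110. ]
hR [530.2 101.5 110. ]
rim [527.3 149.7 108. ]
tipL [608.7  79.4 262. ]
tipR [610.   26.2 262. ]
pL [716.9  83.7 240. ]
pR [718.4  28.6 240. ]
plain rim [ 519.6 -107.2  108. ]
postfoot [732.7  55.2  15. ]
(array([436.8, 153. , 108.9]), np.float64(1.2690626264436184))
(array([611.4,  81.6, 259.9]), np.float64(5.763823048035147)) (array([611.9,  28. , 262.1]), np.float64(5.079624822846001))
```

```bash
cat >> h.py <<'E'
from scipy.spatial.transform import Rotation as Ro
from rig import env
def go(p,tilt=0,yaw=0):
    """rot/travel to world p; tool y=+x, x=+y, z down, tilted fingers towards +x, yaw about world z (deg)"""
    s=env.get_state();R=Ro.from_rotvec(s["tool_rot"])
    T=Ro.from_euler("z",yaw,degrees=True)*Ro.from_matrix(np.array([[0,1,0],[1,0,0],[0,0,-1.]]))*Ro.from_rotvec([-tilt,0,0],degrees=True)
    print("rot",np.round((R.inv()*T).as_rotvec(degrees=True),1),"travel",np.round(R.inv().apply(np.array(p)-s["tcp_pos"])/1000,4))
E
python3 - <<'E'
from h import *
print(tri(("top",(288,124)),("scene",(231,143))))
print(ray("scene",(231,143)))
go([400,0,290]);go([436,152,240],0,-.6)
E
```

```text
(array([710.97827411,  44.0856226 , 324.34073029]), np.float64(23.89068710285427))
(array([ 78.6535243 , 452.07177681, 703.57565014]), array([ 0.77011866, -0.51342029, -0.47188111]))
rot [ -0.   -0.  -66.5] travel [ 0.3669 -0.5155 -0.0525]
rot [ -0.   -0.  -65.9] travel [ 0.4605 -0.6405 -0.0023]
```

Call:
apply_moves(
  rot=[
    [0, 0, -5],
    [0, 0, -10],
    [0, 0, -17],
    [0, 0, -25],
    [0, 0, -33],
    [0, 0, -41],
    [0, 0, -49],
    [0, 0, -57],
    [0, 0, -65.9],
    [0, 0, -65.9],
    [0, 0, -65.9],
    [0, 0, -65.9],
  ],
  travel=[
    [0.02, -0.03, -0.03],
    [0.05, -0.07, -0.05],
    [0.08, -0.11, -0.052],
    [0.11, -0.15, -0.052],
    [0.14, -0.19, -0.052],
    [0.17, -0.23, -0.052],
    [0.2, -0.275, -0.052],
    [0.23, -0.32, -0.052],
    [0.26, -0.36, -0.052],
    [0.29, -0.4, -0.052],
    [0.32, -0.44, -0.052],
    [0.35, -0.485, -0.052],
  ],
  gripper=[0.57, 0.57, 0.57, 0.57, 0.57, 0.57, 0.57, 0.57, 0.57, 0.57, 0.57, 0.57],
)

```text
time: 1.35
tcp_pos: [393.5, -48.5, 289.7]
tool_rot: [2.233, 2.209, 0.001]
force: [0.9, -0.2, -0.4]
finger_gap: 0.428
finger_force: 0.0
```

```bash
python3 - <<'E'
from h import *
s=env.get_state();print(s["time"],s["tcp_pos"],s["finger_gap"],s["joints"])
go([420,152,230],0,-.6)
E
```

```text
1.35 [393.5428787  -48.48059862 289.72506465] 0.4282903917039723 [-1.86938529e-01 -5.21538823e-01  1.90284201e+00  1.66268268e-05
  1.75959423e+00 -1.75789337e-01]
rot [ 0.  0. -0.] travel [0.2008 0.0242 0.0597]
```

Call:
apply_moves(
  rot=[
    [0, 0, 0],
    [0, 0, 0],
    [0, 0, 0],
    [0, 0, 0],
    [0, 0, 0],
    [0, 0, 0],
    [0, 0, 0],
    [0, 0, 0],
  ],
  travel=[
    [0.03, 0.006, 0],
    [0.07, 0.014, 0.01],
    [0.11, 0.022, 0.025],
    [0.15, 0.03, 0.04],
    [0.18, 0.037, 0.055],
    [0.2, 0.042, 0.06],
    [0.2, 0.042, 0.06],
    [0.2, 0.042, 0.06],
  ],
  gripper=[0.57, 0.57, 0.57, 0.57, 0.57, 0.57, 0.57, 0.57],
)

```text
time: 2.15
tcp_pos: [437.7, 149.1, 229.5]
tool_rot: [-2.232, -2.21, 0.001]
force: [0.3, 0.0, 0.6]
finger_gap: 0.433
finger_force: 0.0
```

```bash
python3 - <<'E'
from h import *
import cv2,pickle
s=env.get_state();c=optics.get_calibration("wrist");im=optics.get_image("wrist")
pickle.dump(c,open("w1.pkl","wb"));cv2.imwrite("pics/w1.png",im[:,:,::-1]);print(s["tcp_pos"])
R=np.array(c["R"]);t=np.array(c["t"]);q=np.array(c["mtx"])@(R@[436.5,152.5,110]+t);print(q/q[2],-R.T@t)
E
```

```text
[437.73487722 149.10302357 229.5096999 ]
[311.75196447 238.50690785   1.        ] [439.17944365 217.82311353 375.50374474]
```

View pics/w1.png

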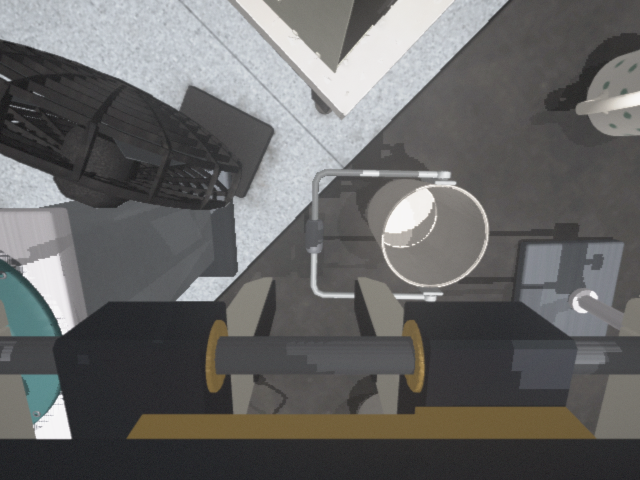

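The wrist view shows the sleeve at (314,235) between the open fingers, with bail corners at (315,173) and (315,296). The predicted position was (312,238), so the measurements agree within about 2 mm.

```bash
python3 - <<'E'
from h import *
import pickle
c=pickle.load(open("w1.pkl","rb"))
for uv in [(314,235),(315,173.5),(316,296),(447,176),(432,296)]:print(np.round(plane("w",uv,110,c),1))
go([437,152.8,112],0,-.6)
E
```

```text
[438.3 155.3 110. ]
[439.5 202.3 110. ]
[439.4 104.3 110. ]
[537.8 199.5 110. ]
[533.9 103.4 110. ]
rot [ 0.  0. -0.] travel [ 0.0042 -0.0009  0.1178]
```

Call:
apply_moves(
  rot=[
    [0, 0, 0],
    [0, 0, 0],
    [0, 0, 0],
    [0, 0, 0],
    [0, 0, 0],
    [0, 0, 0],
    [0, 0, 0],
    [0, 0, 0],
    [0, 0, 0],
    [0, 0, 0],
  ],
  travel=[
    [0.005, 0, 0.03],
    [0.005, 0, 0.065],
    [0.005, 0, 0.095],
    [0.005, 0, 0.11],
    [0.005, 0, 0.117],
    [0.005, 0, 0.117],
    [0.005, 0, 0.117],
    [0.005, 0, 0.117],
    [0.005, 0, 0.117],
    [0.005, 0, 0.117],
  ],
  gripper=[0.57, 0.57, 0.57, 0.57, 0.57, 0.57, 1, 1, 1, 1],
)

```text
time: 3.2
tcp_pos: [438.1, 154.2, 113.2]
tool_rot: [2.233, 2.209, 0.001]
force: [-0.1, 0.2, -1.1]
finger_gap: 0.144
finger_force: 30.1
```

Call:
apply_moves(
  rot=[
    [0, 0, 0],
    [0, 0, 0],
    [0, 0, 0],
    [0, 0, 0],
    [0, 0, 0],
    [0, 0, 0],
    [0, 0, 0],
    [0, 0, 0],
    [0, 0, 0],
    [0, 0, 0],
    [0, 0, 0],
    [0, 0, 0],
  ],
  travel=[
    [0, 0.0003, -0.008],
    [0, 0.0014, -0.0165],
    [0, 0.0057, -0.0325],
    [0, 0.0127, -0.0475],
    [0, 0.0222, -0.0611],
    [0, 0.0339, -0.0728],
    [0, 0.0475, -0.0823],
    [0, 0.0625, -0.0893],
    [0, 0.0785, -0.0936],
    [0, 0.092, -0.095],
    [0, 0.095, -0.095],
    [0, 0.095, -0.095],
  ],
  gripper=[1, 1, 1, 1, 1, 1, 1, 1, 1, 1, 1, 1],
)

```text
time: 4.4
tcp_pos: [533.0, 153.0, 207.4]
tool_rot: [-2.233, -2.209, 0.001]
force: [-0.3, 0.8, -2.1]
finger_gap: 0.139
finger_force: 30.0
```

```bash
python3 - <<'E'
from h import *
import cv2
a=optics.get_image("scene")[120:420,160:480,::-1];b=optics.get_image("top")[100:340,180:400,::-1]
a=cv2.resize(a,(480,450));b=cv2.resize(b,(320,349));b=cv2.copyMakeBorder(b,0,101,0,0,0)
cv2.imwrite("pics/up.png",np.hstack([a,b]))
E
```

```text
(no output)
```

View pics/up.png

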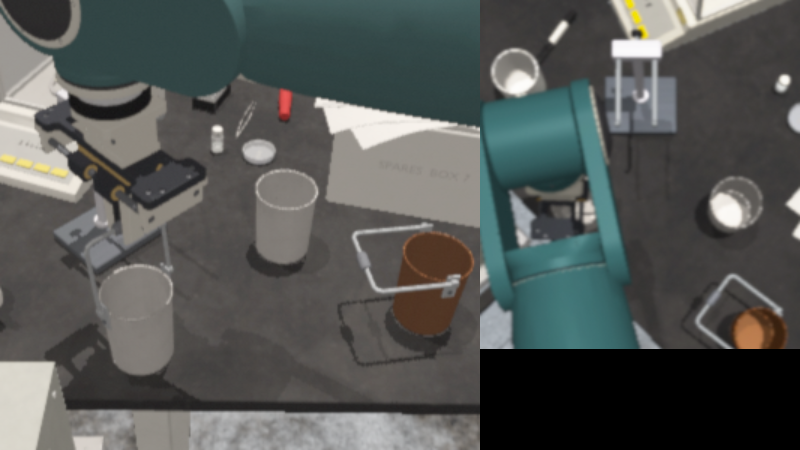

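The bail is upright over the beaker, with the crossbar at about 205 mm and the gripper on the sleeve. Next I lift, shift to the stand's centreline and tilt the tool.

Call:
apply_moves(
  rot=[
    [0, 0, 0],
    [0, 0, 0],
    [0, 0, 0],
    [0, 0, 0],
    [0, 0, 0],
    [0, 0, 0],
    [0, 0, 0],
    [0, 0, 0],
    [0, 0, 0],
    [0, 0, 0],
    [0, 0, 0],
  ],
  travel=[
    [0, 0, -0.005],
    [0, 0, -0.015],
    [0, 0, -0.027],
    [0, 0, -0.04],
    [0, 0, -0.053],
    [0, 0, -0.066],
    [0, 0, -0.078],
    [0, 0, -0.086],
    [0, 0, -0.09],
    [0, 0, -0.09],
    [0, 0, -0.09],
  ],
  gripper=[1, 1, 1, 1, 1, 1, 1, 1, 1, 1, 1],
)

```text
time: 5.6
tcp_pos: [532.9, 153.0, 297.1]
tool_rot: [-2.233, -2.209, 0.001]
force: [-0.0, 0.5, -3.3]
finger_gap: 0.139
finger_force: 30.0
```

```bash
python3 - <<'E'
from h import *
go([535,55,298],33,1.8)
E
```

```text
rot [-33.    0.7  -2.4] travel [-0.098   0.0032 -0.0009]
```

Call:
apply_moves(
  rot=[
    [-2, 0, 0],
    [-5, 0.1, -0.3],
    [-8, 0.2, -0.6],
    [-12, 0.3, -0.9],
    [-16, 0.4, -1.2],
    [-20, 0.5, -1.5],
    [-24, 0.6, -1.8],
    [-28, 0.7, -2.1],
    [-31, 0.7, -2.4],
    [-33, 0.7, -2.4],
    [-33, 0.7, -2.4],
    [-33, 0.7, -2.4],
  ],
  travel=[
    [-0.003, 0.003, 0],
    [-0.01, 0.003, 0],
    [-0.02, 0.003, 0],
    [-0.032, 0.003, 0],
    [-0.045, 0.003, 0],
    [-0.058, 0.003, 0],
    [-0.071, 0.003, 0],
    [-0.083, 0.003, 0],
    [-0.091, 0.003, 0],
    [-0.096, 0.003, 0],
    [-0.098, 0.003, 0],
    [-0.098, 0.003, 0],
  ],
  gripper=[1, 1, 1, 1, 1, 1, 1, 1, 1, 1, 1, 1],
)

```text
time: 6.8
tcp_pos: [534.7, 54.9, 297.3]
tool_rot: [1.868, 1.928, 0.57]
force: [-0.5, 0.5, -3.2]
finger_gap: 0.134
finger_force: 30.0
```

```bash
python3 - <<'E'
from h import *
import cv2
a=optics.get_image("scene")[90:390,120:440,::-1];b=optics.get_image("wrist")[:,:,::-1]
a=cv2.resize(a,(400,375));b=cv2.resize(b,(400,300));b=cv2.copyMakeBorder(b,0,75,0,0,0)
cv2.imwrite("pics/pre.png",np.hstack([a,b]))
s=env.get_state();print(s["tcp_pos"],s["joints"])
go([650,56,296],33,1.8); go([652,56,246],33,1.8)
E
```

```text
[534.98805714  55.19844569 297.5027696 ] [ 0.06470478 -0.55464368  1.98385077 -0.01947512  1.13796498  0.03541005]
rot [-0.1 -0.   0. ] travel [-0.0029  0.0957  0.0638]
rot [-0.1 -0.   0. ] travel [-0.003   0.0702  0.1068]
```

View pics/pre.png

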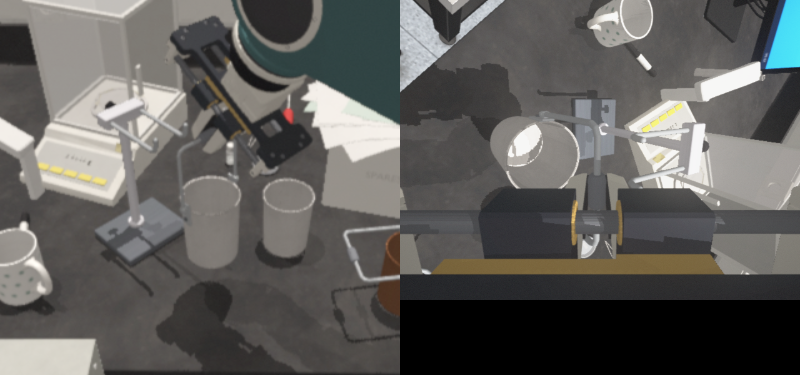

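The scene crop shows the beaker hanging upright at (212,220), in front of the stand and clear of the plain beaker at (288,215). Next I move forward over the prong tips.

Call:
apply_moves(
  rot=[
    [0, 0, 0],
    [0, 0, 0],
    [0, 0, 0],
    [0, 0, 0],
    [0, 0, 0],
    [0, 0, 0],
    [0, 0, 0],
    [0, 0, 0],
    [0, 0, 0],
    [0, 0, 0],
    [0, 0, 0],
    [0, 0, 0],
  ],
  travel=[
    [0, 0.003, 0.002],
    [0, 0.009, 0.006],
    [-0.001, 0.018, 0.012],
    [-0.001, 0.03, 0.02],
    [-0.001, 0.042, 0.028],
    [-0.002, 0.054, 0.036],
    [-0.002, 0.066, 0.044],
    [-0.002, 0.078, 0.052],
    [-0.003, 0.087, 0.058],
    [-0.003, 0.093, 0.062],
    [-0.003, 0.0957, 0.0638],
    [-0.003, 0.0957, 0.0638],
  ],
  gripper=[1, 1, 1, 1, 1, 1, 1, 1, 1, 1, 1, 1],
)

```text
time: 8.1
tcp_pos: [650.1, 55.7, 296.1]
tool_rot: [1.867, 1.928, 0.571]
force: [-0.1, 0.5, -4.0]
finger_gap: 0.142
finger_force: 30.0
```

```bash
python3 - <<'E'
from h import *
import cv2
a=optics.get_image("scene")[110:350,150:400,::-1];b=optics.get_image("top")[80:280,200:380,::-1]
a=cv2.resize(a,(450,432),interpolation=3);b=cv2.resize(b,(350,389),interpolation=3);b=cv2.copyMakeBorder(b,0,43,0,0,0)
cv2.imwrite("pics/over.png",np.hstack([a,b]))
s=env.get_state();print(s["tcp_pos"],s["force"])
go([652,56,247.5],33,1.8)
E
```

```text
[649.73001618  55.75367459 296.40256179] [-0.56396869 -0.22742141 -3.04462733]
rot [ 0. -0.  0.] travel [ 0.0002 -0.0247  0.0422]
```

View pics/over.png

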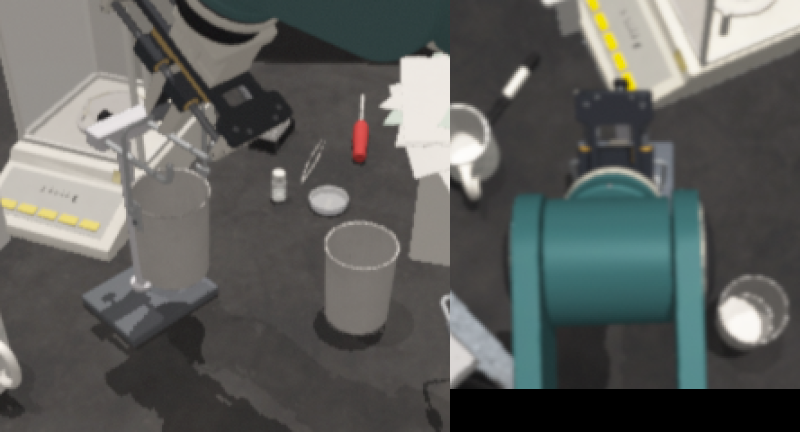

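The beaker sits over the prongs' line, with the bail over the tips and the gripper clear of the post. Next I lower it onto the prongs.

Call:
apply_moves(
  rot=[
    [0, 0, 0],
    [0, 0, 0],
    [0, 0, 0],
    [0, 0, 0],
    [0, 0, 0],
    [0, 0, 0],
    [0, 0, 0],
    [0, 0, 0],
    [0, 0, 0],
    [0, 0, 0],
  ],
  travel=[
    [0, -0.002, 0.004],
    [0, -0.005, 0.009],
    [0, -0.009, 0.015],
    [0, -0.0125, 0.0215],
    [0, -0.0155, 0.027],
    [0, -0.0185, 0.032],
    [0, -0.021, 0.0365],
    [0, -0.023, 0.0395],
    [0, -0.0245, 0.042],
    [0, -0.0245, 0.042],
  ],
  gripper=[1, 1, 1, 1, 1, 1, 1, 1, 1, 1],
)

```text
time: 9.2
tcp_pos: [652.2, 55.8, 247.3]
tool_rot: [1.867, 1.928, 0.571]
force: [0.3, 0.5, -4.3]
finger_gap: 0.139
finger_force: 30.0
```

Call:
apply_moves(
  rot=[
    [0, 0, 0],
    [0, 0, 0],
    [0, 0, 0],
  ],
  travel=[
    [0, -0.0005, 0.0008],
    [0, -0.0011, 0.0017],
    [0, -0.0011, 0.0017],
  ],
  gripper=[1, 1, 1],
)

```text
time: 9.5
tcp_pos: [652.5, 55.8, 246.5]
tool_rot: [1.866, 1.927, 0.572]
force: [-2.6, -0.2, 0.7]
finger_gap: 0.138
finger_force: 30.0
```

The load is off the arm and the crossbar height matches the seat, so I release and back out along the fingers.

Call:
apply_moves(
  rot=[
    [0, 0, 0],
    [0, 0, 0],
    [0, 0, 0],
    [0, 0, 0],
    [0, 0, 0],
    [0, 0, 0],
    [0, 0, 0],
    [0, 0, 0],
  ],
  travel=[
    [0, 0, 0],
    [0, 0, 0],
    [0, 0, 0],
    [0, 0, 0],
    [0, 0, 0],
    [0, 0, -0.005],
    [0, 0, -0.012],
    [0, 0, -0.02],
  ],
  gripper=[0.8, 0.7, 0.6, 0.57, 0.57, 0.57, 0.57, 0.57],
)

```text
time: 10.3
tcp_pos: [641.0, 55.4, 263.1]
tool_rot: [1.867, 1.928, 0.571]
force: [0.7, -0.5, 0.6]
finger_gap: 0.431
finger_force: 0.0
```

```bash
python3 - <<'E'
from h import *
import cv2
a=optics.get_image("scene")[110:350,150:400,::-1];b=optics.get_image("wrist")[:,:,::-1]
a=cv2.resize(a,(450,432),interpolation=3);b=cv2.resize(b,(350,262));b=cv2.copyMakeBorder(b,0,170,0,0,0)
cv2.imwrite("pics/rel.png",np.hstack([a,b]))
E
```

```text
(no output)
```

View pics/rel.png

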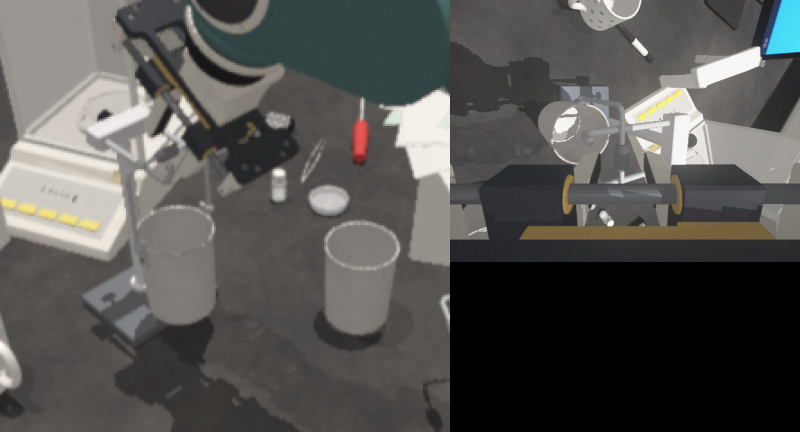

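The beaker hangs upright from the prongs at scene crop (178,262), clear of the bench. In the wrist view the crossbar lies across both prongs and the fingers are free. I retract further along the tool axis.

Call:
apply_moves(
  rot=[
    [0, 0, 0],
    [0, 0, 0],
    [0, 0, 0],
    [0, 0, 0],
    [0, 0, 0],
    [0, 0, 0],
    [0, 0, 0],
    [0, 0, 0],
    [0, 0, 0],
    [0, 0, 0],
    [0, 0, 0],
    [0, 0, 0],
  ],
  travel=[
    [0, 0, -0.01],
    [0, 0, -0.025],
    [0, 0, -0.045],
    [0, 0, -0.07],
    [0, 0, -0.095],
    [0, 0, -0.12],
    [0, 0, -0.14],
    [0, 0, -0.15],
    [0, 0, -0.15],
    [0, 0, -0.15],
    [0, 0, -0.15],
    [0, 0, -0.15],
  ],
  gripper=[0.57, 0.57, 0.57, 0.57, 0.57, 0.57, 0.57, 0.57, 0.57, 0.57, 0.57, 0.57],
)

```text
time: 11.6
tcp_pos: [559.9, 52.8, 387.1]
tool_rot: [1.868, 1.929, 0.57]
force: [0.2, -0.3, 0.1]
finger_gap: 0.431
finger_force: 0.0
```

Call:
apply_moves(
  rot=[
    [0, 0, 0],
    [0, 0, 0],
    [0, 0, 0],
    [0, 0, 0],
    [0, 0, 0],
    [0, 0, 0],
    [0, 0, 0],
    [0, 0, 0],
    [0, 0, 0],
    [0, 0, 0],
    [0, 0, 0],
    [0, 0, 0],
  ],
  travel=[
    [0, 0, 0],
    [0, 0, 0],
    [0, 0, 0],
    [0, 0, 0],
    [0, 0, 0],
    [0, 0, 0],
    [0, 0, 0],
    [0, 0, 0],
    [0, 0, 0],
    [0, 0, 0],
    [0, 0, 0],
    [0, 0, 0],
  ],
  gripper=[0.57, 0.57, 0.57, 0.57, 0.57, 0.57, 0.57, 0.57, 0.57, 0.57, 0.57, 0.57],
)

```text
time: 12.8
tcp_pos: [559.7, 52.8, 388.2]
tool_rot: [1.867, 1.928, 0.571]
force: [-0.4, 0.3, 0.9]
finger_gap: 0.426
finger_force: 0.0
```

```bash
python3 - <<'E'
from h import *
import cv2
A=optics.get_image("scene")
for _ in range(6): B=optics.get_image("scene")
print(np.abs(A[100:350,150:400].astype(int)-B[100:350,150:400]).max())
a=A[110:350,150:400,::-1];b=optics.get_image("wrist")[:,:,::-1]
a=cv2.resize(a,(400,384),interpolation=3);b=cv2.resize(b,(400,300));b=cv2.copyMakeBorder(b,0,84,0,0,0)
cv2.imwrite("pics/end.png",np.hstack([a,b]))
E
```

```text
6
```

View pics/end.png

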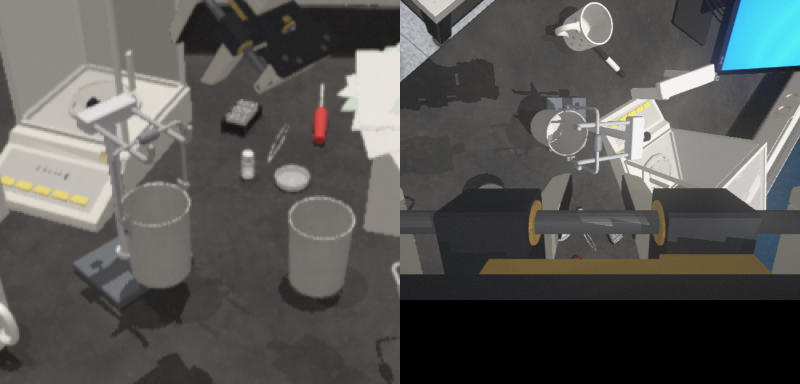

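The beaker hangs still and upright with its crossbar across both prongs, centred at wrist view (597,143). The robot is clear, so I hand the job in.

```bash
python3 -c "
from rig import env
print(env.finish_job())"
```

```text
the job is handed in; nothing more can be done
None
```

The steel beaker with the swing handle now hangs still and upright by its crossbar over both prongs, clear of the bench; the plain beaker was not touched, and the job was handed in at about 13 s (the hand-in returned no verdict).

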